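# Load and close the bench reader

### The arm

A 6-joint arm with a two-finger parallel gripper is mounted at the origin on a cart in front of the work surface, level with it; the furniture and walls round the work are solid. World frame = base frame: x ahead of the robot, y to its left, z up, the work surface at z = 0. Lengths are in m, angles in degrees, forces in N, time in s.
With the tool pointing down it reaches from about 0.4 to 0.825 m from the base axis. Payload 7 kg.
Tool frame: the origin (TCP) lies midway between the tips of the shut fingers; the grasp point (between the pads) lies 19 mm behind it; z points along the fingers, y is the line along which they close (so a half turn about z gives the same grasp; the last joint's range is limited). The gripper opens to 88 mm and grips with 3 to 60 N. Pads are 19 mm wide; open, the fingers measure 130 mm over their backs; the gripper's body (78 mm by 193 mm) begins 47 mm behind the grasp point.
Start: joints at [-58.665, 20.546, 0.682, 0, -70.136, -16.507], TCP at [0.173, -0.653, 0.227] pointing down, gripper open.
Joint ranges: [-176.03, 176.03], [-82.01, 121.73], [-58.28, 71.71], [-173.87, 95.51], [-174.79, -0.11], [-173.66, 173.66]. Speed limits (degrees/s): [136.94, 136.94, 172.46, 180, 180, 180].

### API

Orientations are given as [roll, pitch, yaw] about the fixed x, y, z axes, in that order (R = Rz(yaw) Ry(pitch) Rx(roll)).
In Python, from plant import r gives the robot as it stands. The module is installed in compiled form; this text tells all that it offers.
- The arm moves only by the tool play_rows, never from a script. Its argument "rows" is a list of rows, each an object with "slide": the shift along the tool's x, y, z as a fraction of full scale, a list of three; "delta_rot": the turn, a rotation vector about the tool's x, y, z as a fraction of full scale, a list of three; "fingers": the opening, from -1 (shut) to 1 (fully open). In form: [{"slide": [x, y, z], "delta_rot": [rx, ry, rz], "fingers": fingers}, ...]. A call has 1 to 8 rows; each row shifts and turns the commanded pose from where the row before left it, along the tool's axes as they then stand; what a row does not reach is not made up. Full scale, the value 1, is 0.15 m for a shift and 0.08 rad for a turn. A row lasts 1/8 s, in which the tool goes at most 62.5 mm and 10.7 degrees, less where a joint would pass 70% of its speed; a pose out of reach is approached as far as the arm can. A call with a number of a shift or a turn outside -1 to 1 is refused whole. A call with a gripper value outside its range is refused whole. The fingers move at their own pace and stop on an object; "squeeze" is the grip in N (left out, the last holds). Time passes only in rows, so rows that do not move let the fingers close. It gives the time, the measured TCP pose, the force, the opening and the grip force at its end, in the units of the state.
- r.get_state(): the state, without advancing time (a new reading comes with each control period).
- r.capture(name): name is "scene" or "side" or "wrist"; returns a dict with "image" (400x640x3 uint8, blue, green, red), "fx", "fy", "cx", "cy" (pixels), "distortion" ([k1, k2, p1, p2, k3] as OpenCV has them; the pictures are not rectified), "R" (3x3) and "t" (3): a world point X has camera coordinates R X + t; the wrist camera has in their place "T_tool_cam" (4x4, takes a point from camera to tool coordinates, whose origin is the TCP and whose axes are the flange's). Camera axes: x right, y down, z forward; pixel columns grow to the right and rows downward; lengths in m; the calibration is good to about 2 mm. A picture is of the moment at which its call begins: read the wrist's pose just before it. There is no depth.
- r.close_job(): hands the job in; it is judged then, once.
The state is a dict: "time_s": time; "joints": joint angles; "qd": joint speeds; "joint_torque": joint torques, N m; "tcp_pos": TCP position; "eef_rot": TCP orientation; "contact_force": force on the tool from outside, world axes, zero at the start; "moment": the same for the moment, N m; "gripper_width": finger opening in m; "gripper_force": force on a finger pad.
Only numpy, scipy, OpenCV 4.12 (cv2) and the standard library are available. Lean on these libraries where they do the work, as an engineer would, in place of code of your own. Each camera call takes 0.05 s, during which the arm holds its last target. There are 200 camera calls.

### The job

Load the sample cassette into the pocket of the bench reader's open drawer, swing the drawer's locking lever shut over it, then gently push the drawer home until its catch snaps in and the small pin on the reader's roof has dropped. Do not ram the drawer, and leave the cup, the jar and the bottle where they stand.

Things in the scene. Friction and masses are not known exactly. Their poses are not given: they have to be found in the camera images.
- reader: Bench reader: fixed white housing 215 deep (x) x 190 wide (y) x 74 mm high. Origin: on its underside, midway in y, 100 mm behind its front (front face at x = -100 mm); its +x points away from the robot, y to the left. The drawer slides out of the front along -x; bar, pocket and lever turn with this frame. More than 32 N of the robot on any part of it counts as ramming.
- drawer (a joint): Drawer slide, m: 0 = front panel flush with the housing's front, positive = out; starts 98 to 112 mm out. Friction 2 to 5 N. A sprung catch's ridge resists with 8 to 15 N in all (slow push), 15 to 6 mm before home; past it the drawer snaps in by itself, to a rubber bumper of 10 N/mm. The catch's setting varies: home lies anywhere from 0 to -0.030 (30 mm inside the housing) and must be felt.
- catch_pin (a joint): The catch's upright white pin, 9 mm thick, in a small steel plate near the left front corner of the reader's roof; slide in m, up positive. About 0.0045 on the drawer's rail, 0.007 on the ridge, 0 (top level with the plate, 78 mm above the worktop) once dropped into the drawer's notch: the drawer is then seated.
- bar (a point): Front middle of the drawer's pull bar: round steel bar 10 mm thick, 90 mm long across the drawer, axis 34 mm above the worktop, its front 54 mm before the panel. It stays at least 24 mm in front of the housing when the drawer is home; push it on its front. The panel is 62 mm high, but only 40 mm right of a point 22 mm right of its middle.
- pocket (a point): Middle of the floor of the drawer's pocket, 10 mm above the worktop and 47 mm behind the front of the panel. The pocket is 48 (reader x) x 68 (y) mm inside, with walls up to 28 mm above the worktop. Room beside it: the drawer's catch rail, up to 55 mm high, stands 66 mm to its left.
- lever (a joint): Steel locking lever on the drawer; hinge, vertical axis, rad: 0 = shut at its stop, pointing along reader +x over the cassette's right shoulder; positive = open; starts at 1.35 to 1.6, pointing about to reader -y. Stays where left (0.03 N m). Arm 34 to 40 mm above the worktop, 2 mm over a seated cassette. Hinge axis: 31 mm in front (-x) of the pocket's middle and 22 mm to its right (-y).
- lever_tip (a point): On the lever's upright black finger peg (8 mm thick, 40 to 60 mm above the worktop) at the lever's end, 55 mm from the hinge axis; the point is on the peg's axis, 52 mm above the worktop. Push the peg sideways round to shut the lever.
- cassette: Sample cassette, loose, white, about 90 g: body 44 (x) x 64 (y) x 22 mm high with a grip rib along x in the middle of its top, 44 long x 14 wide (y), its top 38 mm above the underside. Origin: centre of the underside. Either way round fits the pocket, long side (y) across the drawer. It stands on the worktop to the right or the left of the reader.
- sample_cup: Lilac tapered cup, 49 mm wide, 64 mm high, loose; origin at the underside. Leave alone.
- milk_bottle: Glass sample bottle with a white cap, 74 mm wide, 136 mm high, loose; origin at the underside. Leave alone.
- glass_jar: Clear upturned glass jar, 62 mm wide, 129 mm high, loose; origin at the underside. Leave alone.
Things that resemble listed ones, but are neither listed nor needed, are in the scene too. Several things have the shape of the cassette; the one meant has the colours described above.

How it is judged:
By the outcome, as a careful person would: the job done as asked, in the order asked, and still so for the second after the job is handed in, with the robot touching nothing.
It also fails if it takes over 64 s, if anything falls off the work surface, if the arm or the gripper's body presses on something with over 40 N, if the wrist force passes 120 N, or if a joint passes its speed limit or range.

## Working session

There is one attempt and no reset: what is moved stays moved. The work goes in short steps, Python scripts to look and compute and a tool call to move; the robot and the scene stay as the last step left them, time stands still between calls to the robot, and variables do not carry over. Pictures are saved under pics/ and viewed, at most 10 in all, crops included, and the job is handed in when it is done.

Besides the shell and the picture viewer there is one more tool, called after "Request:" as name([rows], argument=value, ...), one row to a line, values as JSON. play_rows: Moves the arm, as the interface text tells. Shift numbers are shares of 0.15 m and turn numbers shares of 0.08 rad, none past 1 either way. Its arguments: {"type":"object","properties":{"rows":{"type":"array"},"squeeze":{"type":"number"}},"required":["rows"]}

```bash
mkdir -p pics; cat > h.py <<'E'
import numpy as np,cv2
from scipy.spatial.transform import Rotation as Ro
from plant import r
def cam(n):
    s=r.get_state(); c=r.capture(n)
    K=np.array([[c['fx'],0,c['cx']],[0,c['fy'],c['cy']],[0,0,1.]]);D=np.array(c['distortion'],float)
    if n=='wrist':
        T=np.eye(4);T[:3,:3]=Ro.from_euler('xyz',s['eef_rot'],degrees=True).as_matrix();T[:3,3]=s['tcp_pos']
        W=T@np.array(c['T_tool_cam']);R=W[:3,:3].T;t=-R@W[:3,3]
    else: R=np.array(c['R']);t=np.array(c['t'])
    return dict(K=K,D=D,R=R,t=t,img=c['image'])
def save(n,f):
    import pickle
    c=cam(n);cv2.imwrite(f'pics/{f}.png',c['img']);pickle.dump(c,open(f'pics/{f}.pkl','wb'));return c
def load(f):
    import pickle
    return pickle.load(open(f'pics/{f}.pkl','rb'))
def px(c,u,v,z):
    p=cv2.undistortPoints(np.array([[[u,v]]],float),c['K'],c['D'])[0,0]
    d=c['R'].T@np.array([p[0],p[1],1]);o=-c['R'].T@c['t']
    return o+d*(z-o[2])/d[2]
def proj(c,X):
    return cv2.projectPoints(np.array(X,float).reshape(-1,1,3),cv2.Rodrigues(c['R'])[0],c['t'],c['K'],c['D'])[0][:,0]
def crop(f,x0,y0,x1,y1,k,out):
    cv2.imwrite(f'pics/{out}.png',cv2.resize(cv2.imread(f'pics/{f}.png')[y0:y1,x0:x1],None,fx=k,fy=k,interpolation=cv2.INTER_CUBIC))
E
python3 - <<'E'
from h import *
a=save('scene','s0');b=save('side','d0')
print(r.get_state())
for c in(a,b):print(-c['R'].T@c['t'])
E
```

```text
{'time_s': 0.1, 'joints': array([-5.86646824e+01,  2.05889310e+01,  6.39760839e-01, -1.89239151e-02,
       -7.01372803e+01, -1.65059786e+01]), 'qd': array([ 0.14839381, -0.14169622,  0.18713423,  0.07812867, -0.00666684,
       -0.08610869]), 'joint_torque': array([-8.65752536e-04, -5.84162199e+01,  2.93750238e+01,  7.01549068e+00,
        1.00948586e-02, -5.42761381e-05]), 'tcp_pos': array([ 0.17261567, -0.65209697,  0.2257002 ]), 'eef_rot': array([ 1.79912057e+02, -7.50685842e-03, -1.65177098e+02]), 'contact_force': array([-0.23546438, -0.41974298,  0.62590167]), 'moment': array([0.00854355, 0.04110953, 0.05136278]), 'gripper_force': 0.0, 'gripper_width': 0.08723655428107191}
[0.05398934 0.7735773  1.21995761]
[ 0.49155879 -0.85173957  0.39254113]
```

View pics/s0.png

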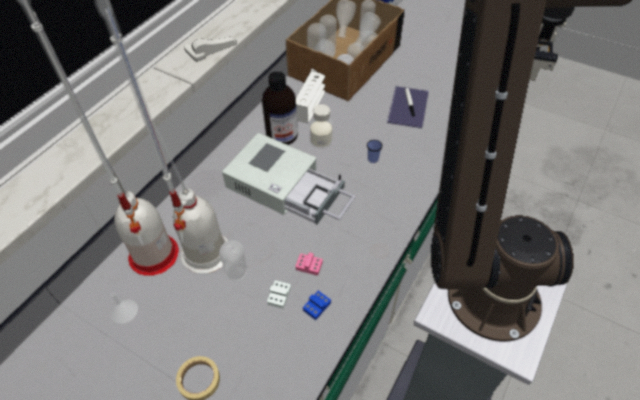

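View pics/d0.png

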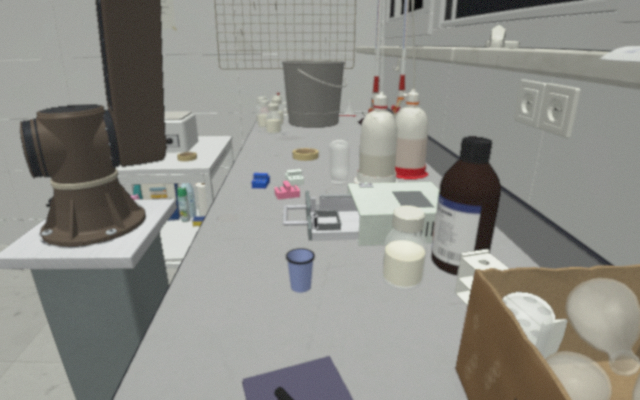

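The scene picture shows the reader at about (270,172) with its drawer toward (320,195), the white cassette at (278,293), the jar at (232,258), the cup at (374,150) and the bottle at (321,127). I'll enlarge the work area.

```bash
python3 - <<'E'
from h import *
crop('s0',210,120,370,240,5,'s0a')
c=load('s0')
for n,u,v,z in [('cass',278,299,.0),('casstop',279,287,.038),('jar',234,274,0),('cup',373,160,0),('bottle',320,142,0),('roofFL',272,206,.074),('roofFR',316,168,.074),('roofBL',224,176,.074),('roofBR',265,137,.074),('barL',333,217,.034),('barR',353,195,.034),('blue',318,305,.02),('pink',309,263,.02)]: print(n,px(c,u,v,z).round(3))
E
```

```text
cass [0.476 0.287 0.   ]
casstop [0.48  0.273 0.038]
jar [0.62  0.286 0.   ]
cup [ 0.488 -0.277  0.   ]
bottle [ 0.674 -0.26   0.   ]
roofFL [0.625 0.085 0.074]
roofFR [ 0.592 -0.1    0.074]
roofBL [0.808 0.065 0.074]
roofBR [ 0.796 -0.129  0.074]
barL [0.473 0.005 0.034]
barR [ 0.463 -0.094  0.034]
blue [0.372 0.257 0.02 ]
pink [0.457 0.163 0.02 ]
```

View pics/s0a.png

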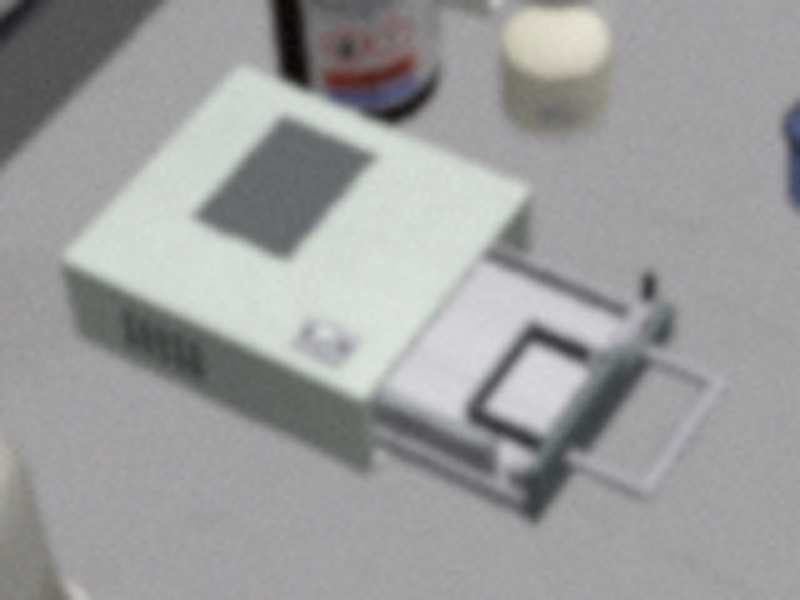

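Here the roof corners are at crop (65,262), (370,400), (530,188) and (245,68). The pocket frame is at (540,380), the lever peg at (650,285) and the bar ends at (645,490) and (720,378).

```bash
cat >> h.py <<'E'
def plan(p,yaw,n,half=True):
    """one row, repeated n times, from the measured pose to p,yaw (deg)"""
    s=r.get_state();R=Ro.from_euler('xyz',s['eef_rot'],degrees=True)
    T=Ro.from_euler('xyz',[180,0,yaw],degrees=True)
    w=(R.inv()*T).as_rotvec()
    if half and abs(w[2])>np.pi/2:
        T=Ro.from_euler('xyz',[180,0,yaw+180],degrees=True);w=(R.inv()*T).as_rotvec()
    M=sum((R*Ro.from_rotvec(w*k/n)).as_matrix() for k in range(n))
    d=np.linalg.solve(M,np.array(p)-s['tcp_pos'])
    print(n,'x slide',(d/.15).round(3),'rot',(w/n/.08).round(3),'mm/row',(np.linalg.norm(d)*1e3).round(1))
E
python3 - <<'E'
from h import *
c=load('s0')
q=lambda u,v:(210+u/5,120+v/5)
for n,u,v,z in [('BL',65,262,.074),('FL',370,400,.074),('FR',530,188,.074),('BR',245,68,.074),('barL',645,490,.034),('barR',720,378,.034),('peg top',650,272,.06),('panL',535,470,.062),('panR',668,305,.04),('pin',328,340,.078)]: print(n,px(c,*q(u,v),z).round(3))
plan([.42,-.15,.24],-189,8)
plan([.42,-.15,.24],-189,9)
E
```

```text
BL [0.819 0.055 0.074]
FL [0.608 0.05  0.074]
FR [ 0.614 -0.135  0.074]
BR [ 0.821 -0.132  0.074]
barL [ 0.457 -0.     0.034]
barR [ 0.459 -0.094  0.034]
peg top [ 0.524 -0.125  0.06 ]
panL [0.507 0.037 0.062]
panR [ 0.51  -0.123  0.04 ]
pin [0.65  0.028 0.078]
8 x slide [-0.239  0.404 -0.012] rot [ 0.002 -0.001  0.65 ] mm/row 70.5
9 x slide [-0.212  0.36  -0.01 ] rot [ 0.002 -0.001  0.577] mm/row 62.7
```

```bash
python3 - <<'E'
from h import *
plan([.40,-.20,.25],-180,8)
E
```

```text
8 x slide [-0.243  0.346 -0.02 ] rot [ 0.002 -0.001  0.404] mm/row 63.5
```

Request:
play_rows([
  {"slide":[-0.24,0.34,-0.02],"delta_rot":[0,0,0.4],"fingers":1},
  {"slide":[-0.24,0.34,-0.02],"delta_rot":[0,0,0.4],"fingers":1},
  {"slide":[-0.24,0.34,-0.02],"delta_rot":[0,0,0.4],"fingers":1},
  {"slide":[-0.24,0.34,-0.02],"delta_rot":[0,0,0.4],"fingers":1},
  {"slide":[-0.24,0.34,-0.02],"delta_rot":[0,0,0.4],"fingers":1},
  {"slide":[-0.24,0.34,-0.02],"delta_rot":[0,0,0.4],"fingers":1},
  {"slide":[-0.24,0.34,-0.02],"delta_rot":[0,0,0.4],"fingers":1},
  {"slide":[-0.24,0.34,-0.02],"delta_rot":[0,0,0.4],"fingers":1},
])

```text
time_s: 1.1
tcp_pos: [0.3978, -0.206, 0.2509]
eef_rot: [180.0, 0.0, -179.9]
contact_force: [2.0, -0.4, 0.0]
gripper_width: 0.0879
gripper_force: 0.0
```

```bash
python3 - <<'E'
from h import *
plan([.45,-.05,.28],-180,3)
c=r.capture('wrist');print(np.array(c['T_tool_cam']).round(3),c['fx'])
E
```

```text
3 x slide [-0.117  0.347 -0.065] rot [0.    0.003 0.008] mm/row 55.7
[[ 0.    -0.95  -0.312  0.085]
 [ 1.     0.     0.    -0.002]
 [-0.    -0.312  0.95  -0.159]
 [ 0.     0.     0.     1.   ]] 321.58874330238785
```

Request:
play_rows([
  {"slide":[-0.12,0.35,-0.06],"delta_rot":[0,0,0],"fingers":1},
  {"slide":[-0.12,0.35,-0.06],"delta_rot":[0,0,0],"fingers":1},
  {"slide":[-0.12,0.35,-0.06],"delta_rot":[0,0,0],"fingers":1},
  {"slide":[0,0,0],"delta_rot":[0,0,0],"fingers":1},
])

```text
time_s: 1.65
tcp_pos: [0.452, -0.0474, 0.2779]
eef_rot: [180.0, 0.0, -179.6]
contact_force: [0.0, -0.2, -0.6]
gripper_width: 0.0874
gripper_force: 0.0
```

```bash
python3 - <<'E'
from h import *
save('wrist','w1')
crop('w1',120,0,520,400,1.5,'w1a')
plan([.43,.27,.28],-180,6)
E
```

```text
6 x slide [ 0.022  0.354 -0.003] rot [ 0.    -0.001  0.013] mm/row 53.2
```

View pics/w1a.png

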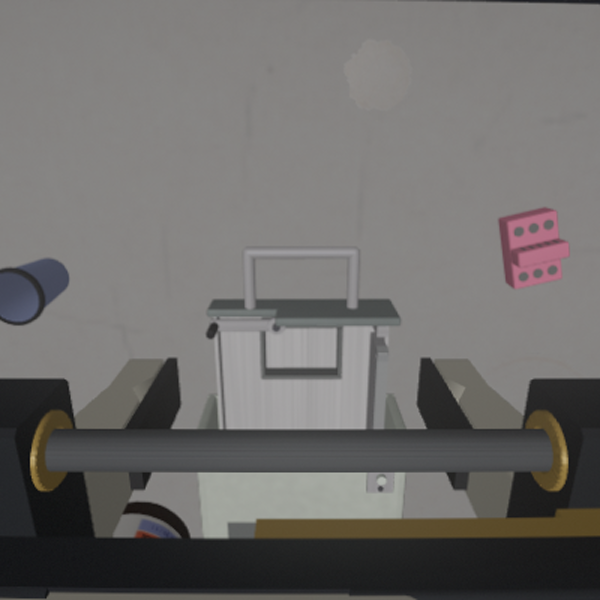

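The wrist view shows the drawer with its bar front edge at crop (245–358, 249), pocket opening (266–338, down to 371), lever pointing right with peg near (212,330) and hinge near (278,327). The pin is at (381,482), and the pink lookalike is at (533,250).

```bash
python3 - <<'E'
from h import *
c=load('w1')
q=lambda u,v:(120+u/1.5,v/1.5)
for n,u,v,z in [('barL',358,249,.034),('barR',245,249,.034),('poc bL',342,377,.028),('poc bR',262,377,.028),('poc floor bL',336,369,.010),('poc floor bR',268,369,.010),('pegtop',212,335,.06),('hinge',278,327,.04),('panL',399,322,.062),('pan front L',397,301,.062),('pan R',208,314,.04),('pin',381,482,.08)]: print(n,px(c,*q(u,v),z).round(4))
E
```

```text
barL [0.4571 0.0022 0.034 ]
barR [ 0.4578 -0.0941  0.034 ]
poc bL [ 0.582  -0.0065  0.028 ]
poc bR [ 0.5825 -0.0821  0.028 ]
poc floor bL [ 0.5827 -0.0108  0.01  ]
poc floor bR [ 0.5832 -0.0775  0.01  ]
pegtop [ 0.5263 -0.1212  0.06  ]
hinge [ 0.5267 -0.0662  0.04  ]
panL [0.5126 0.0357 0.062 ]
pan front L [0.4941 0.0327 0.062 ]
pan R [ 0.5149 -0.1275  0.04  ]
pin [0.6595 0.0269 0.08  ]
```

Request:
play_rows([
  {"slide":[0.02,0.35,0],"delta_rot":[0,0,0],"fingers":1},
  {"slide":[0.02,0.35,0],"delta_rot":[0,0,0],"fingers":1},
  {"slide":[0.02,0.35,0],"delta_rot":[0,0,0],"fingers":1},
  {"slide":[0.02,0.35,0],"delta_rot":[0,0,0],"fingers":1},
  {"slide":[0.02,0.35,0],"delta_rot":[0,0,0],"fingers":1},
  {"slide":[0.02,0.35,0],"delta_rot":[0,0,0],"fingers":1},
  {"slide":[0,0,0],"delta_rot":[0,0,0],"fingers":1},
])

```text
time_s: 2.58
tcp_pos: [0.4319, 0.2661, 0.2765]
eef_rot: [-179.9, -0.1, -179.7]
contact_force: [-0.6, -0.8, 0.9]
gripper_width: 0.0871
gripper_force: 0.0
```

```bash
python3 - <<'E'
from h import *
c=save('wrist','w2')
u,v=proj(c,[.476,.28,.02])[0];print(u,v)
x0=int(min(max(u-100,0),440));y0=int(min(max(v-75,0),250));print(x0,y0)
crop('w2',x0,y0,x0+200,y0+150,4,'w2a')
E
```

```text
330.2877102220335 192.33235163864907
230 117
```

View pics/w2a.png

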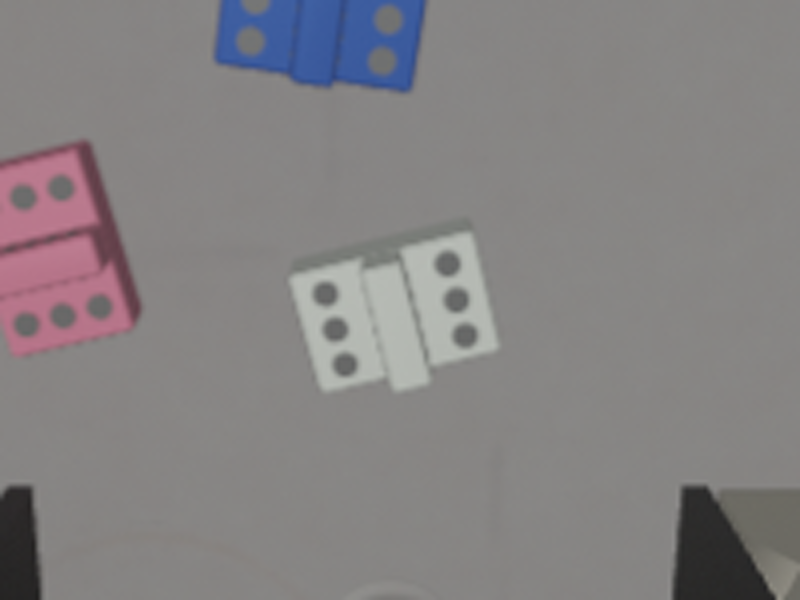

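The white cassette's body-top corners are at crop (291,277), (470,233), (498,350) and (322,390). Its rib top runs from (380,265) to (411,386), with the pink and blue lookalikes at upper left.

```bash
python3 - <<'E'
from h import *
c=load('w2')
q=lambda u,v,z:px(c,230+u/4,117+v/4,z)
B=np.array([q(*p,.022) for p in[(291,277),(470,233),(498,350),(322,390)]])
Rb=np.array([q(*p,.038) for p in[(362,268),(398,261),(428,381),(394,391)]])
print(B.round(4),B.mean(0),Rb.mean(0))
d=(B[2]+B[3]-B[0]-B[1]);e=B[1]+B[2]-B[0]-B[3];print(np.degrees(np.arctan2(d[1],d[0])),np.degrees(np.arctan2(-e[0],e[1])),np.linalg.norm(d)/2,np.linalg.norm(e)/2)
d=(Rb[2]+Rb[3]-Rb[0]-Rb[1]);ya=np.degrees(np.arctan2(d[1],d[0]));print(ya)
m=(B.mean(0)+Rb.mean(0))/2
plan([m[0],m[1],.10],180+14,4)
plan([m[0],m[1],.025],180+14,5)
E
```

```text
[[0.467  0.2429 0.022 ]
 [0.4516 0.3023 0.022 ]
 [0.4926 0.3132 0.022 ]
 [0.5075 0.2532 0.022 ]] [0.47967284 0.27791538 0.022     ] [0.47889312 0.27768493 0.038     ]
14.526018027507254 14.255125132003089 0.04206858581357452 0.061621004260206384
14.400545121430989
4 x slide [-0.081  0.015  0.294] rot [-0.004 -0.005 -0.752] mm/row 45.8
5 x slide [-0.065  0.011  0.335] rot [-0.003 -0.004 -0.601] mm/row 51.3
```

Request:
play_rows([
  {"slide":[-0.08,0.015,0.29],"delta_rot":[0,0,-0.75],"fingers":-0.1},
  {"slide":[-0.08,0.015,0.29],"delta_rot":[0,0,-0.75],"fingers":-0.1},
  {"slide":[-0.08,0.015,0.29],"delta_rot":[0,0,-0.75],"fingers":-0.1},
  {"slide":[-0.08,0.015,0.29],"delta_rot":[0,0,-0.75],"fingers":-0.1},
  {"slide":[0,0,0],"delta_rot":[0,0,0],"fingers":-0.1},
])

```text
time_s: 3.25
tcp_pos: [0.4779, 0.2746, 0.1005]
eef_rot: [-179.8, -0.3, -166.3]
contact_force: [-0.6, -0.7, 1.2]
gripper_width: 0.0437
gripper_force: 0.0
```

```bash
python3 - <<'E'
from h import *
plan([.4793,.2778,.025],194.3,2)
E
```

```text
2 x slide [-0.008  0.01   0.252] rot [-0.024 -0.038 -0.061] mm/row 37.8
```

Request:
play_rows([
  {"slide":[-0.008,0.01,0.25],"delta_rot":[0,0,-0.06],"fingers":-0.1},
  {"slide":[-0.008,0.01,0.25],"delta_rot":[0,0,-0.06],"fingers":-0.1},
  {"slide":[0,0,0],"delta_rot":[0,0,0],"fingers":-1},
  {"slide":[0,0,0],"delta_rot":[0,0,0],"fingers":-1},
  {"slide":[0,0,0],"delta_rot":[0,0,0],"fingers":-1},
], squeeze=20)

```text
time_s: 3.88
tcp_pos: [0.4814, 0.2822, 0.0308]
eef_rot: [179.9, 0.2, -165.5]
contact_force: [0.4, -1.4, -0.0]
gripper_width: 0.0153
gripper_force: 0.3
```

```bash
python3 - <<'E'
from h import *
for i in range(3):
    r.capture('side');s=r.get_state();print(s['tcp_pos'].round(4),s['gripper_width'].round(4),s['gripper_force'],s['contact_force'].round(1))
E
```

```text
Traceback (most recent call last):
AttributeError: 'float' object has no attribute 'round'
```

```bash
python3 - <<'E'
from h import *
for i in range(4):
    r.capture('side');s=r.get_state();print(s['tcp_pos'].round(4),s['eef_rot'].round(2),s['gripper_width'],s['gripper_force'],s['contact_force'].round(1))
E
```

```text
[0.4814 0.2822 0.0307] [ 1.7992e+02  1.5000e-01 -1.6552e+02] 0.013929399868682756 20.00353842973709 [-0.9 -1.6  8.3]
[0.4814 0.2822 0.0307] [ 1.7992e+02  1.5000e-01 -1.6552e+02] 0.013709229574682416 20.003284513950348 [-1.1 -1.9  7.6]
[0.4814 0.2822 0.0307] [ 1.7993e+02  1.6000e-01 -1.6551e+02] 0.013609594082476598 20.003238022327423 [-1.6 -1.8  8.8]
[0.4814 0.2823 0.0307] [ 1.7993e+02  1.6000e-01 -1.6551e+02] 0.013885473872936073 20.00316560268402 [-1.7 -2.2  8.4]
```

The grasp holds at 20 N and the rib reads 13.8 mm. Next I lift and carry it above the pocket.

Request:
play_rows([
  {"slide":[0,0,-0.2],"delta_rot":[0,0,0],"fingers":-1},
  {"slide":[0,0,-0.3],"delta_rot":[0,0,0],"fingers":-1},
  {"slide":[0,0,-0.3],"delta_rot":[0,0,0],"fingers":-1},
  {"slide":[0,0,0],"delta_rot":[0,0,0],"fingers":-1},
])

```text
time_s: 4.62
tcp_pos: [0.4823, 0.2833, 0.1535]
eef_rot: [179.7, 0.4, -165.5]
contact_force: [-0.3, 0.3, -1.7]
gripper_width: 0.0138
gripper_force: 20.0
```

```bash
python3 - <<'E'
from h import *
plan([.558,-.0443,.15],180.4,7)
E
```

```text
7 x slide [-0.025 -0.32   0.003] rot [0.01  0.012 0.439] mm/row 48.2
```

Request:
play_rows([
  {"slide":[-0.025,-0.32,0],"delta_rot":[0,0,0.44],"fingers":-1},
  {"slide":[-0.025,-0.32,0],"delta_rot":[0,0,0.44],"fingers":-1},
  {"slide":[-0.025,-0.32,0],"delta_rot":[0,0,0.44],"fingers":-1},
  {"slide":[-0.025,-0.32,0],"delta_rot":[0,0,0.44],"fingers":-1},
  {"slide":[-0.025,-0.32,0],"delta_rot":[0,0,0.44],"fingers":-1},
  {"slide":[-0.025,-0.32,0],"delta_rot":[0,0,0.44],"fingers":-1},
  {"slide":[-0.025,-0.32,0],"delta_rot":[0,0,0.44],"fingers":-1},
  {"slide":[0,0,0],"delta_rot":[0,0,0],"fingers":-1},
])

```text
time_s: 5.62
tcp_pos: [0.5548, -0.049, 0.148]
eef_rot: [-180.0, -0.1, -179.9]
contact_force: [-0.6, 0.0, -0.5]
gripper_width: 0.0136
gripper_force: 20.0
```

Request:
play_rows([
  {"slide":[0,0,0],"delta_rot":[0,0,0],"fingers":-1},
  {"slide":[0,0,0],"delta_rot":[0,0,0],"fingers":-1},
])

```text
time_s: 5.88
tcp_pos: [0.5553, -0.0453, 0.1485]
eef_rot: [180.0, -0.0, -179.6]
contact_force: [0.3, -1.0, -0.3]
gripper_width: 0.0137
gripper_force: 20.0
```

```bash
python3 - <<'E'
from h import *
c=save('wrist','w3')
s=r.get_state();print(s['tcp_pos'],s['eef_rot'])
p=s['tcp_pos'];print(proj(c,[p[0],p[1],p[2]-.03]),proj(c,[.558,-.0443,.01]))
crop('w3',200,100,440,280,3.33,'w3a')
E
```

```text
[ 0.55535485 -0.04522547  0.1485995 ] [ 1.79992569e+02  5.82698160e-03 -1.79570137e+02]
[[321.46222488 231.6557545 ]] [[321.46449949 187.51970241]]
```

View pics/w3a.png

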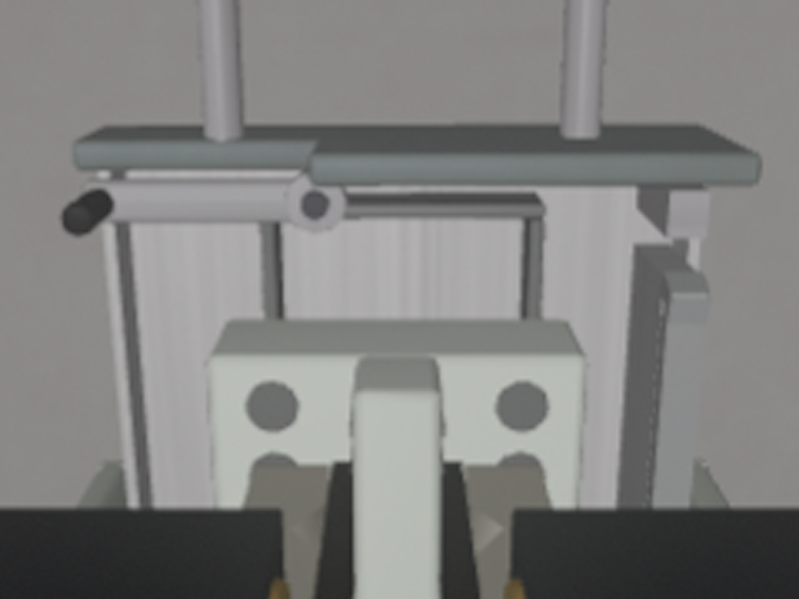

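The cassette hangs square. Its body-top front edge is at crop v≈355 (u 212–582), its bottom front edge at v≈320 (u 228–570) and the rib at u 355–440. The pocket's side walls are at u≈272 and 533, with the hinge at (315,205).

```bash
python3 - <<'E'
from h import *
c=load('w3');k=3.33
q=lambda u,v,z:px(c,200+u/k,100+v/k,z).round(4)
z=.1485-.0307
print('cass top',q(212,355,z+.022),q(582,355,z+.022));print('cass bot',q(228,320,z),q(570,320,z)); print('rib top front',q(355,388,z+.038),q(440,388,z+.038))
print('hinge',q(315,205,.04),'peg',q(74,218,.06))
print('wall top',[q(u,300,.028) for u in(262,283,523,543)])
print('panel back top L',q(760,185,.062),'wall front',q(440,197,.028),q(440,216,.028))
print('bar posts',q(222,135,.034),q(582,135,.034))
E
```

```text
cass top [ 0.5309 -0.0777  0.1398] [ 0.5304 -0.0161  0.1398]
cass bot [ 0.5319 -0.0783  0.1178] [ 0.5314 -0.0146  0.1178]
rib top front [ 0.5302 -0.0533  0.1558] [ 0.5301 -0.0404  0.1558]
hinge [ 0.5264 -0.0676  0.04  ] peg [ 0.5257 -0.123   0.06  ]
wall top [array([ 0.5554, -0.0833,  0.028 ]), array([ 0.5553, -0.0776,  0.028 ]), array([ 0.5549, -0.0121,  0.028 ]), array([ 0.5548, -0.0067,  0.028 ])]
panel back top L [0.5163 0.0374 0.062 ] wall front [ 0.5266 -0.0354  0.028 ] [ 0.5317 -0.0353  0.028 ]
bar posts [ 0.5097 -0.0914  0.034 ] [5.091e-01 2.000e-04 3.400e-02]
```

Request:
play_rows([
  {"slide":[-0.015,0.006,0.18],"delta_rot":[0,0,0],"fingers":-1},
  {"slide":[-0.015,0.006,0.18],"delta_rot":[0,0,0],"fingers":-1},
  {"slide":[0,0,0.18],"delta_rot":[0,0,0],"fingers":-1},
  {"slide":[0,0,0],"delta_rot":[0,0,0],"fingers":-1},
  {"slide":[0,0,0],"delta_rot":[0,0,0],"fingers":-1},
  {"slide":[0,0,0],"delta_rot":[0,0,0],"fingers":-1},
])

```text
time_s: 6.68
tcp_pos: [0.5606, -0.044, 0.0689]
eef_rot: [180.0, 0.1, -179.6]
contact_force: [-0.2, -0.7, 0.4]
gripper_width: 0.0134
gripper_force: 20.0
```

Request:
play_rows([
  {"slide":[0.003,0.003,0.06],"delta_rot":[0,0,0],"fingers":-1},
  {"slide":[0,0,0.04],"delta_rot":[0,0,0],"fingers":-1},
  {"slide":[0,0,0],"delta_rot":[0,0,0],"fingers":-1},
])

```text
time_s: 7.05
tcp_pos: [0.5589, -0.0441, 0.0519]
eef_rot: [-180.0, -0.1, -179.7]
contact_force: [0.1, -0.5, -1.1]
gripper_width: 0.0137
gripper_force: 20.0
```

Request:
play_rows([
  {"slide":[0,0,0.035],"delta_rot":[0,0,0],"fingers":-1},
  {"slide":[0,0,0.03],"delta_rot":[0,0,0],"fingers":-1},
  {"slide":[0,0,0],"delta_rot":[0,0,0],"fingers":-1},
])

```text
time_s: 7.42
tcp_pos: [0.5591, -0.044, 0.0423]
eef_rot: [-180.0, -0.1, -179.7]
contact_force: [0.6, 0.4, -0.9]
gripper_width: 0.0139
gripper_force: 20.0
```

Request:
play_rows([
  {"slide":[0,0,0.01],"delta_rot":[0,0,0],"fingers":-1},
  {"slide":[0,0,0],"delta_rot":[0,0,0],"fingers":-1},
  {"slide":[0,0,0],"delta_rot":[0,0,0],"fingers":-0.35},
  {"slide":[0,0,0],"delta_rot":[0,0,0],"fingers":-0.35},
  {"slide":[0,0,0],"delta_rot":[0,0,0],"fingers":-0.35},
])

```text
time_s: 8.05
tcp_pos: [0.5595, -0.0439, 0.0414]
eef_rot: [180.0, 0.0, -179.7]
contact_force: [-0.5, 0.1, 0.0]
gripper_width: 0.0282
gripper_force: 0.0
```

Request:
play_rows([
  {"slide":[0,0,-0.15],"delta_rot":[0,0,0],"fingers":-0.35},
  {"slide":[0,0,-0.3],"delta_rot":[0,0,0],"fingers":-1},
  {"slide":[0.3,-0.1,0],"delta_rot":[0,0,0],"fingers":-1},
  {"slide":[0.3,-0.1,0],"delta_rot":[0,0,0],"fingers":-1},
  {"slide":[0,0,0],"delta_rot":[0,0,0],"fingers":-1},
  {"slide":[0,0,0],"delta_rot":[0,0,0],"fingers":-1},
])

```text
time_s: 8.8
tcp_pos: [0.4702, -0.0744, 0.1094]
eef_rot: [180.0, 0.1, -179.6]
contact_force: [-0.2, 0.3, 0.1]
gripper_width: 0.0006
gripper_force: 0.0
```

```bash
python3 - <<'E'
from h import *
c=save('wrist','w4')
print(r.get_state()['tcp_pos'])
u,v=proj(c,[.55,-.07,.03])[0].astype(int);print(u,v)
x0=u-100;y0=min(max(v-75,0),250);print(x0,y0)
crop('w4',x0,y0,x0+200,y0+150,4,'w4a')
E
```

```text
[ 0.47051307 -0.07430415  0.10919207]
325 292
225 217
```

View pics/w4a.png

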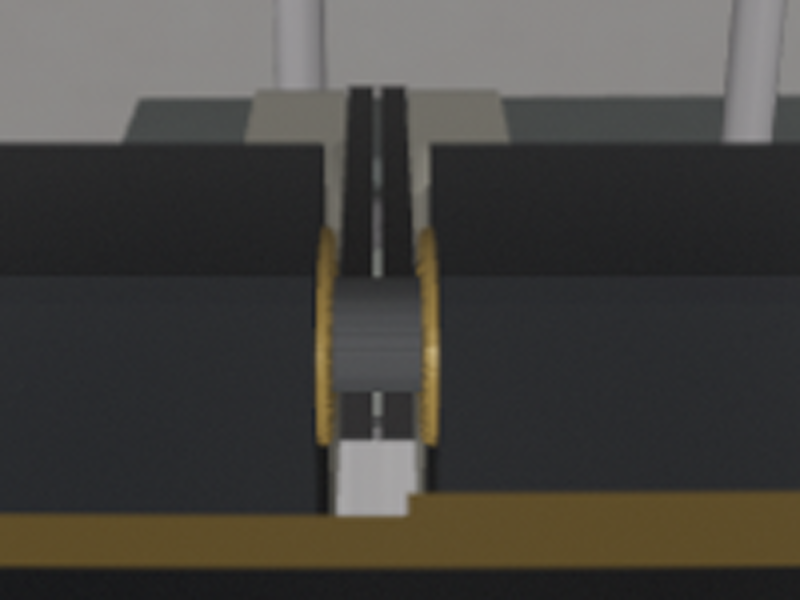

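The gripper hides the pocket in this view. The force-free release at the right height (0.041 against 0.0407) indicates the cassette is seated. Next I take the lever peg lightly between the fingers and swing it round.

Request:
play_rows([
  {"slide":[-0.185,-0.159,0],"delta_rot":[0,0,0],"fingers":-0.4},
  {"slide":[-0.185,-0.159,0],"delta_rot":[0,0,0],"fingers":-0.4},
  {"slide":[0,0,0],"delta_rot":[0,0,0],"fingers":-0.4},
  {"slide":[0,0,0.15],"delta_rot":[0,0,0],"fingers":-0.4},
  {"slide":[0,0,0.1],"delta_rot":[0,0,0],"fingers":-0.4},
  {"slide":[0,0,0],"delta_rot":[0,0,0],"fingers":-0.4},
  {"slide":[0,0,0],"delta_rot":[0,0,0],"fingers":-0.4},
])

```text
time_s: 9.72
tcp_pos: [0.5258, -0.1217, 0.0717]
eef_rot: [-180.0, 0.0, -179.6]
contact_force: [0.6, 0.5, -0.6]
gripper_width: 0.0263
gripper_force: 0.0
```

Request:
play_rows([
  {"slide":[0,0,0.08],"delta_rot":[0,0,0],"fingers":-0.4},
  {"slide":[0,0,0.065],"delta_rot":[0,0,0],"fingers":-0.4},
  {"slide":[0,0,0],"delta_rot":[0,0,0],"fingers":-0.4},
  {"slide":[0,0,0],"delta_rot":[0,0,0],"fingers":-1},
  {"slide":[0,0,0],"delta_rot":[0,0,0],"fingers":-1},
  {"slide":[0,0,0],"delta_rot":[0,0,0],"fingers":-1},
], squeeze=8)

```text
time_s: 10.48
tcp_pos: [0.5256, -0.1214, 0.0498]
eef_rot: [180.0, 0.0, -179.7]
contact_force: [-0.9, 3.5, 1.5]
gripper_width: 0.0071
gripper_force: 8.0
```

Request:
play_rows([
  {"slide":[-0.0715,0.007,0],"delta_rot":[0,0,0],"fingers":-1},
  {"slide":[-0.069,0.021,0],"delta_rot":[0,0,0],"fingers":-1},
  {"slide":[-0.063,0.034,0],"delta_rot":[0,0,0],"fingers":-1},
  {"slide":[-0.0555,0.0455,0],"delta_rot":[0,0,0],"fingers":-1},
  {"slide":[0,0,0],"delta_rot":[0,0,0],"fingers":-1},
])

```text
time_s: 11.1
tcp_pos: [0.5653, -0.1051, 0.0496]
eef_rot: [-180.0, 0.1, -179.6]
contact_force: [-0.2, 0.0, 2.7]
gripper_width: 0.0074
gripper_force: 8.0
```

Request:
play_rows([
  {"slide":[-0.0455,0.0555,0],"delta_rot":[0,0,0],"fingers":-1},
  {"slide":[-0.034,0.063,0],"delta_rot":[0,0,0],"fingers":-1},
  {"slide":[-0.021,0.069,0],"delta_rot":[0,0,0],"fingers":-1},
  {"slide":[0,0,0],"delta_rot":[0,0,0],"fingers":-1},
  {"slide":[0,0,0],"delta_rot":[0,0,0],"fingers":-1},
])

```text
time_s: 11.72
tcp_pos: [0.5797, -0.0769, 0.0498]
eef_rot: [180.0, 0.1, -179.6]
contact_force: [3.3, -0.8, 1.1]
gripper_width: 0.0074
gripper_force: 8.0
```

Request:
play_rows([
  {"slide":[-0.005,0.04,0],"delta_rot":[0,0,0],"fingers":-1},
  {"slide":[0,0.03,0],"delta_rot":[0,0,0],"fingers":-1},
  {"slide":[0,0,0],"delta_rot":[0,0,0],"fingers":-1},
])

```text
time_s: 12.1
tcp_pos: [0.5798, -0.0664, 0.0497]
eef_rot: [180.0, 0.0, -179.6]
contact_force: [1.8, 0.1, 1.9]
gripper_width: 0.0073
gripper_force: 8.0
```

Request:
play_rows([
  {"slide":[0,0.015,0],"delta_rot":[0,0,0],"fingers":-1},
  {"slide":[0,0,0],"delta_rot":[0,0,0],"fingers":-1},
])

```text
time_s: 12.35
tcp_pos: [0.5797, -0.0654, 0.0497]
eef_rot: [-179.9, -0.0, -179.6]
contact_force: [3.9, -4.8, 2.2]
gripper_width: 0.0075
gripper_force: 8.0
```

Request:
play_rows([
  {"slide":[0,0.01,0],"delta_rot":[0,0,0],"fingers":-1},
  {"slide":[0,0,0],"delta_rot":[0,0,0],"fingers":-1},
])

```text
time_s: 12.6
tcp_pos: [0.5795, -0.065, 0.0498]
eef_rot: [-179.9, -0.0, -179.7]
contact_force: [4.4, -11.8, 2.1]
gripper_width: 0.0074
gripper_force: 8.0
```

The lever is at its stop, with about 12 N of reaction. I release it, retreat and look.

Request:
play_rows([
  {"slide":[0,-0.02,0],"delta_rot":[0,0,0],"fingers":-0.6},
  {"slide":[0,0,0],"delta_rot":[0,0,0],"fingers":-0.6},
  {"slide":[0,0,-0.15],"delta_rot":[0,0,0],"fingers":-0.6},
  {"slide":[0.1,0.03,-0.35],"delta_rot":[0,0,0],"fingers":-0.5},
  {"slide":[0.25,0.03,-0.3],"delta_rot":[0,0,0],"fingers":0.5},
  {"slide":[0.28,0.03,-0.3],"delta_rot":[0,0,0],"fingers":1},
  {"slide":[0.2,0,-0.3],"delta_rot":[0,0,0],"fingers":1},
  {"slide":[0,0,0],"delta_rot":[0,0,0],"fingers":1},
])

```text
time_s: 13.6
tcp_pos: [0.4547, -0.0528, 0.2634]
eef_rot: [179.9, 0.4, -179.6]
contact_force: [0.7, -0.9, -0.2]
gripper_width: 0.0563
gripper_force: 0.0
```

```bash
python3 - <<'E'
from h import *
c=save('wrist','w5')
print(r.get_state()['tcp_pos'])
u,v=proj(c,[.55,-.05,.03])[0].astype(int);print(u,v)
x0=u-100;y0=min(max(v-75,0),250);print(x0,y0)
crop('w5',x0,y0,x0+200,y0+150,4,'w5a')
plan([.41,-.046,.10],180.3,4)
E
```

```text
[ 0.45467892 -0.05273452  0.26128623]
321 232
221 157
4 x slide [0.075 0.011 0.269] rot [0.006 0.011 0.005] mm/row 41.9
```

View pics/w5a.png

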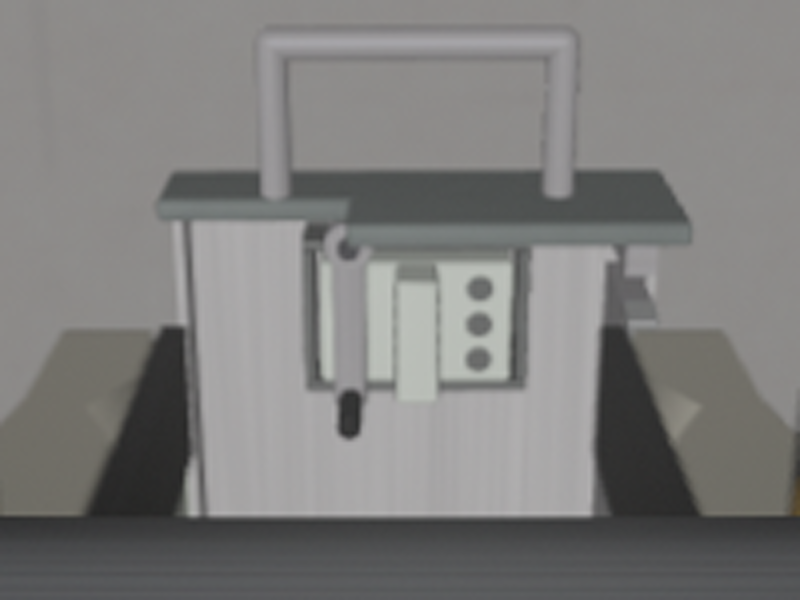

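The cassette is seated in the pocket (crop 318–515 × 250–385). The lever points straight back over its shoulder, with the peg at (348,413).

Request:
play_rows([
  {"slide":[0.075,0.011,0.27],"delta_rot":[0,0,0],"fingers":-1},
  {"slide":[0.075,0.011,0.27],"delta_rot":[0,0,0],"fingers":-1},
  {"slide":[0.075,0.011,0.27],"delta_rot":[0,0,0],"fingers":-1},
  {"slide":[0.075,0.011,0.27],"delta_rot":[0,0,0],"fingers":-1},
  {"slide":[0,0,0.23],"delta_rot":[0,0,0],"fingers":-1},
  {"slide":[0,0,0.22],"delta_rot":[0,0,0],"fingers":-1},
  {"slide":[0,0,0],"delta_rot":[0,0,0],"fingers":-1},
  {"slide":[0,0,0],"delta_rot":[0,0,0],"fingers":-1},
])

```text
time_s: 14.65
tcp_pos: [0.4102, -0.047, 0.0303]
eef_rot: [-180.0, -0.1, -179.6]
contact_force: [0.1, -0.0, -0.9]
gripper_width: 0.0005
gripper_force: 0.0
```

```bash
python3 - <<'E'
from h import *
c=load('w5');print(px(c,221+260/4,157+27/4,.034),px(c,221+577/4,157+27/4,.034))
print(px(c,221+348/4,157+395/4,.06))
E
```

```text
[ 0.45565019 -0.09419164  0.034     ] [0.45499253 0.00328186 0.034     ]
[ 0.56824497 -0.06678135  0.06      ]
```

Request:
play_rows([
  {"slide":[-0.07,0,0],"delta_rot":[0,0,0],"fingers":-1},
  {"slide":[-0.07,0,0],"delta_rot":[0,0,0],"fingers":-1},
  {"slide":[-0.05,0,0],"delta_rot":[0,0,0],"fingers":-1},
  {"slide":[-0.03,0,0],"delta_rot":[0,0,0],"fingers":-1},
  {"slide":[-0.03,0,0],"delta_rot":[0,0,0],"fingers":-1},
  {"slide":[-0.03,0,0],"delta_rot":[0,0,0],"fingers":-1},
  {"slide":[-0.03,0,0],"delta_rot":[0,0,0],"fingers":-1},
])

```text
time_s: 15.52
tcp_pos: [0.455, -0.0469, 0.0298]
eef_rot: [-180.0, -0.2, -179.7]
contact_force: [-6.3, 2.6, 5.1]
gripper_width: 0.0007
gripper_force: 3.5
```

Request:
play_rows([
  {"slide":[-0.03,0,0],"delta_rot":[0,0,0],"fingers":-1},
  {"slide":[-0.03,0,0],"delta_rot":[0,0,0],"fingers":-1},
  {"slide":[-0.03,0,0],"delta_rot":[0,0,0],"fingers":-1},
  {"slide":[-0.03,0,0],"delta_rot":[0,0,0],"fingers":-1},
  {"slide":[-0.03,0,0],"delta_rot":[0,0,0],"fingers":-1},
  {"slide":[-0.03,0,0],"delta_rot":[0,0,0],"fingers":-1},
  {"slide":[-0.03,0,0],"delta_rot":[0,0,0],"fingers":-1},
  {"slide":[-0.03,0,0],"delta_rot":[0,0,0],"fingers":-1},
])

```text
time_s: 16.52
tcp_pos: [0.491, -0.0466, 0.0298]
eef_rot: [-180.0, -0.2, -179.7]
contact_force: [-5.1, 3.8, 5.7]
gripper_width: 0.0006
gripper_force: 3.5
```

Request:
play_rows([
  {"slide":[-0.03,0,0],"delta_rot":[0,0,0],"fingers":-1},
  {"slide":[-0.03,0,0],"delta_rot":[0,0,0],"fingers":-1},
  {"slide":[-0.03,0,0],"delta_rot":[0,0,0],"fingers":-1},
  {"slide":[-0.03,0,0],"delta_rot":[0,0,0],"fingers":-1},
  {"slide":[-0.03,0,0],"delta_rot":[0,0,0],"fingers":-1},
  {"slide":[-0.03,0,0],"delta_rot":[0,0,0],"fingers":-1},
  {"slide":[-0.01,0,0],"delta_rot":[0,0,0],"fingers":-1},
  {"slide":[0,0,0],"delta_rot":[0,0,0],"fingers":-1},
])

```text
time_s: 17.52
tcp_pos: [0.5206, -0.0463, 0.0298]
eef_rot: [-180.0, -0.1, -179.7]
contact_force: [-4.4, 1.9, 1.5]
gripper_width: 0.0004
gripper_force: 1.9
```

Now slow steps of 1.5 mm each, watching the force. Plenty of time remains (17.5 of 64 s).

Request:
play_rows([
  {"slide":[-0.012,0,0],"delta_rot":[0,0,0],"fingers":-1},
  {"slide":[-0.012,0,0],"delta_rot":[0,0,0],"fingers":-1},
  {"slide":[-0.012,0,0],"delta_rot":[0,0,0],"fingers":-1},
  {"slide":[-0.012,0,0],"delta_rot":[0,0,0],"fingers":-1},
  {"slide":[-0.012,0,0],"delta_rot":[0,0,0],"fingers":-1},
  {"slide":[-0.012,0,0],"delta_rot":[0,0,0],"fingers":-1},
  {"slide":[-0.012,0,0],"delta_rot":[0,0,0],"fingers":-1},
  {"slide":[-0.012,0,0],"delta_rot":[0,0,0],"fingers":-1},
])

```text
time_s: 18.52
tcp_pos: [0.5346, -0.0462, 0.0298]
eef_rot: [-180.0, -0.1, -179.7]
contact_force: [-4.5, 1.9, 3.6]
gripper_width: 0.0004
gripper_force: 2.9
```

Request:
play_rows([
  {"slide":[-0.01,0,0],"delta_rot":[0,0,0],"fingers":-1},
  {"slide":[-0.01,0,0],"delta_rot":[0,0,0],"fingers":-1},
  {"slide":[-0.01,0,0],"delta_rot":[0,0,0],"fingers":-1},
])

```text
time_s: 18.9
tcp_pos: [0.5392, -0.0462, 0.0298]
eef_rot: [180.0, -0.1, -179.7]
contact_force: [-5.4, 2.5, 3.2]
gripper_width: 0.0008
gripper_force: 2.8
```

Request:
play_rows([
  {"slide":[-0.01,0,0],"delta_rot":[0,0,0],"fingers":-1},
  {"slide":[-0.01,0,0],"delta_rot":[0,0,0],"fingers":-1},
  {"slide":[-0.01,0,0],"delta_rot":[0,0,0],"fingers":-1},
  {"slide":[-0.01,0,0],"delta_rot":[0,0,0],"fingers":-1},
])

```text
time_s: 19.4
tcp_pos: [0.5452, -0.0461, 0.0298]
eef_rot: [-180.0, -0.1, -179.7]
contact_force: [-5.2, 2.8, 3.9]
gripper_width: 0.0005
gripper_force: 2.9
```

Request:
play_rows([
  {"slide":[-0.01,0,0],"delta_rot":[0,0,0],"fingers":-1},
  {"slide":[-0.01,0,0],"delta_rot":[0,0,0],"fingers":-1},
  {"slide":[-0.01,0,0],"delta_rot":[0,0,0],"fingers":-1},
])

```text
time_s: 19.77
tcp_pos: [0.5491, -0.0461, 0.0298]
eef_rot: [-180.0, -0.1, -179.7]
contact_force: [-6.5, 3.2, 5.4]
gripper_width: 0.0005
gripper_force: 4.1
```

Request:
play_rows([
  {"slide":[-0.01,0,0],"delta_rot":[0,0,0],"fingers":-1},
  {"slide":[-0.01,0,0],"delta_rot":[0,0,0],"fingers":-1},
])

```text
time_s: 20.02
tcp_pos: [0.552, -0.0461, 0.0298]
eef_rot: [180.0, -0.1, -179.7]
contact_force: [-6.4, 4.2, 5.1]
gripper_width: 0.0003
gripper_force: 4.0
```

Request:
play_rows([
  {"slide":[-0.01,0,0],"delta_rot":[0,0,0],"fingers":-1},
  {"slide":[-0.01,0,0],"delta_rot":[0,0,0],"fingers":-1},
])

```text
time_s: 20.27
tcp_pos: [0.5558, -0.046, 0.0299]
eef_rot: [180.0, -0.1, -179.7]
contact_force: [-2.8, 2.1, 1.1]
gripper_width: 0.0006
gripper_force: 1.6
```

Request:
play_rows([
  {"slide":[-0.01,0,0],"delta_rot":[0,0,0],"fingers":-1},
  {"slide":[-0.01,0,0],"delta_rot":[0,0,0],"fingers":-1},
])

```text
time_s: 20.52
tcp_pos: [0.5598, -0.0461, 0.0301]
eef_rot: [-180.0, 0.0, -179.7]
contact_force: [-2.8, 1.5, 1.7]
gripper_width: 0.0002
gripper_force: 1.3
```

Request:
play_rows([
  {"slide":[-0.008,0,0],"delta_rot":[0,0,0],"fingers":-1},
  {"slide":[0,0,0],"delta_rot":[0,0,0],"fingers":-1},
])

```text
time_s: 20.78
tcp_pos: [0.5609, -0.0461, 0.0301]
eef_rot: [-180.0, 0.0, -179.7]
contact_force: [-0.8, 0.7, 0.3]
gripper_width: 0.0007
gripper_force: 0.8
```

```bash
python3 - <<'E'
from h import *
c=save('scene','s6')
u,v=proj(c,[.65,.028,.078])[0].astype(int)
a=cv2.imread('pics/s0.png')[v-40:v+35,u-50:u+50];b=c['img'][v-40:v+35,u-50:u+50]
cv2.imwrite('pics/s6a.png',cv2.resize(np.hstack([a,b]),None,fx=4,fy=4,interpolation=cv2.INTER_CUBIC))
E
```

```text
(no output)
```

View pics/s6a.png

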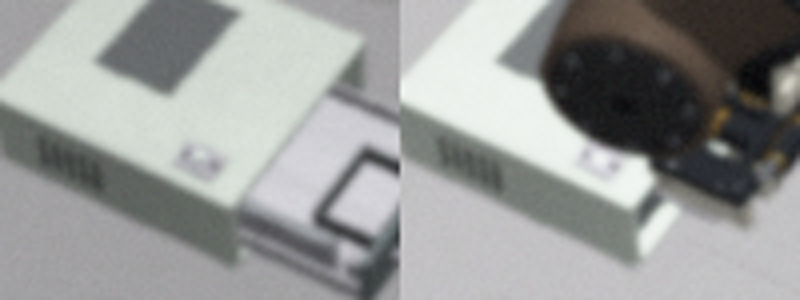

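The pin's plate is visible at (598,162), but it is too coarse to tell the pin's height. I keep feeling forward.

Request:
play_rows([
  {"slide":[-0.008,0,0],"delta_rot":[0,0,0],"fingers":-1},
  {"slide":[-0.008,0,0],"delta_rot":[0,0,0],"fingers":-1},
])

```text
time_s: 21.08
tcp_pos: [0.562, -0.0461, 0.0299]
eef_rot: [-180.0, -0.1, -179.7]
contact_force: [-6.9, 3.1, 6.0]
gripper_width: 0.0007
gripper_force: 4.3
```

Request:
play_rows([
  {"slide":[-0.008,0,0],"delta_rot":[0,0,0],"fingers":-1},
  {"slide":[-0.008,0,0],"delta_rot":[0,0,0],"fingers":-1},
])

```text
time_s: 21.32
tcp_pos: [0.5627, -0.0462, 0.0298]
eef_rot: [-180.0, -0.3, -179.7]
contact_force: [-12.0, 4.8, 11.4]
gripper_width: 0.0005
gripper_force: 7.4
```

Request:
play_rows([
  {"slide":[-0.008,0,0],"delta_rot":[0,0,0],"fingers":-1},
  {"slide":[-0.008,0,0],"delta_rot":[0,0,0],"fingers":-1},
])

```text
time_s: 21.58
tcp_pos: [0.5635, -0.0462, 0.0297]
eef_rot: [-180.0, -0.4, -179.7]
contact_force: [-18.1, 5.9, 15.9]
gripper_width: 0.0006
gripper_force: 10.6
```

The force rises steeply, about 18 N over roughly 2 mm. That looks like the bumper, after the snap at x ≈ 0.555. I back off and look at the pin up close.

Request:
play_rows([
  {"slide":[0.1,0,0],"delta_rot":[0,0,0],"fingers":-1},
  {"slide":[0.2,0,0],"delta_rot":[0,0,0],"fingers":-1},
  {"slide":[0,0,-0.35],"delta_rot":[0,0,0],"fingers":-1},
  {"slide":[-0.1,0,-0.33],"delta_rot":[0,0,0],"fingers":-1},
  {"slide":[-0.35,0.05,0],"delta_rot":[0,0,0],"fingers":-1},
  {"slide":[-0.33,0.05,0],"delta_rot":[0,0,0],"fingers":-1},
  {"slide":[0,0,0],"delta_rot":[0,0,0],"fingers":-1},
  {"slide":[0,0,0],"delta_rot":[0,0,0],"fingers":-1},
])

```text
time_s: 22.58
tcp_pos: [0.6395, -0.0307, 0.1314]
eef_rot: [-180.0, -0.0, -179.7]
contact_force: [0.4, -0.3, -0.4]
gripper_width: 0.0007
gripper_force: 0.0
```

```bash
python3 - <<'E'
from h import *
c=save('wrist','w7');print(r.get_state()['tcp_pos'])
P=proj(c,[[.655,.028,.078],[.655,.028,.0825]]);print(P)
u,v=P[0].astype(int);x0=max(u-75,0)
y0=min(max(v-60,0),280);print(x0,y0)
a=c['img'][y0:y0+120,x0:x0+150];print(a.shape)
cv2.imwrite('pics/w7a.png',cv2.resize(a,None,fx=5,fy=5,interpolation=cv2.INTER_CUBIC))
w=c['img'][max(v-12,0):v+12,max(u-14,0):u+14].mean(2).astype(int)
for x in w: print(*x)
E
```

```text
[ 0.6391367  -0.03076927  0.13178282]
[[401.57876974 238.13822457]
 [403.11663577 240.86553339]]
326 178
(120, 150, 3)
150 151 150 149 150 149 148 148 149 151 153 145 114 85 78 78 95 122 143 147 146 144 145 147 148 148 147 148
150 150 150 149 150 148 148 148 149 151 152 152 142 131 119 123 133 141 146 147 146 144 145 147 148 147 147 149
150 151 150 149 150 148 148 148 149 151 152 152 150 147 141 143 146 145 146 146 145 144 145 146 148 147 147 149
150 151 150 149 150 148 147 148 149 150 152 152 150 147 145 147 146 145 147 147 145 144 146 147 148 147 147 148
150 150 150 149 149 148 147 148 149 151 152 152 149 147 146 146 146 146 146 146 144 143 145 147 148 147 147 149
150 150 149 149 149 148 147 148 148 151 153 152 149 147 145 146 146 145 146 146 145 143 145 148 148 147 148 149
150 150 149 149 149 147 147 148 149 151 152 151 149 146 146 146 146 145 146 146 145 143 145 147 148 147 147 149
150 150 149 149 149 147 147 148 148 151 152 151 147 146 143 146 146 146 146 146 144 143 146 147 148 146 147 149
150 150 149 149 148 147 147 148 149 151 165 167 173 174 171 166 155 147 146 145 145 143 1
[... 1002 characters left out ...]
 144 146 147 145 146 148 148
149 147 147 147 146 146 146 147 150 153 157 159 160 161 157 152 147 145 144 143 142 144 146 146 145 146 148 150
148 148 147 147 146 146 146 147 150 150 150 147 147 147 146 145 144 144 144 143 142 144 146 146 144 146 147 149
148 147 147 146 145 145 146 147 150 150 149 147 145 144 145 145 144 144 144 142 142 145 145 147 145 146 147 148
148 147 147 146 144 145 146 147 150 150 149 146 145 144 145 144 144 144 143 142 142 145 146 146 144 146 147 147
148 146 147 146 144 145 145 148 150 151 149 145 145 144 144 144 144 144 143 142 142 145 146 146 145 147 147 146
148 146 147 145 144 145 146 148 150 150 148 145 144 144 144 144 144 144 143 142 142 145 146 145 145 146 147 143
```

View pics/w7a.png

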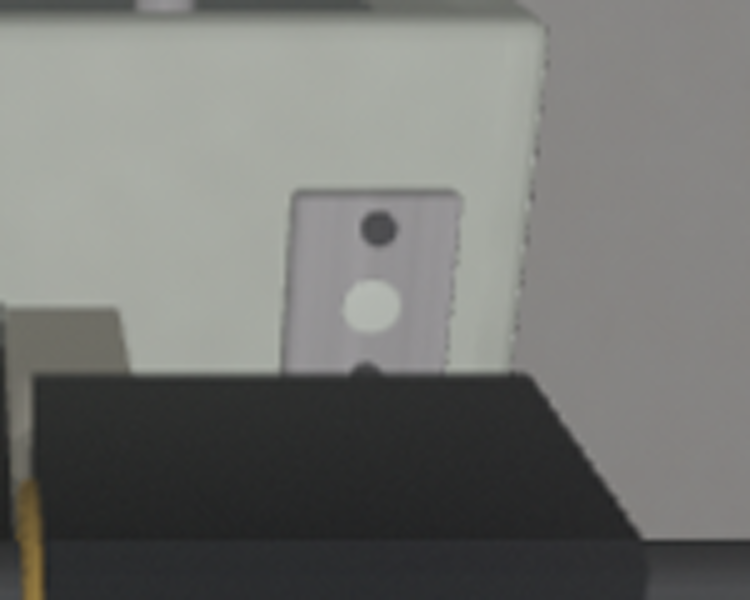

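The pin at (372,307) is a flat disc flush with its plate, with no side wall showing, so it has dropped. The robot is clear of everything, so I hand the job in.

```bash
python3 -c "
from plant import r
print(r.close_job())"
```

```text
the job is handed in; nothing more can be done
None
```

I handed the job in at about 23 s: the cassette is in the pocket, the lever is shut, and the drawer is pushed home with the roof pin flush with its plate; the last reading against the bumper was about 25 N.

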